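# Close the colorimeter's light cover without a slam and take the reading

### The arm

A 6-joint arm with a two-finger parallel gripper is mounted at the origin on a cart in front of the work surface, level with it; the furniture and walls round the work are solid. World frame = base frame: x ahead of the robot, y to its left, z up, the work surface at z = 0. Lengths are in m, angles in rad, forces in N, time in s.
With the tool pointing down it reaches from about 0.3 to 0.85 m from the base axis. Payload 5.4 kg.
Tool frame: the origin (TCP) lies on the centre line of the jaws, within the pads' length; the fingertips stand 11 mm ahead of it and the grasp point (between the pads) lies 8 mm behind it; z points along the fingers, y is the line along which they close (so a half turn about z gives the same grasp; the last joint's range is limited). The gripper opens to 85 mm and grips with 20 to 120 N. Pads are 22 mm wide; open, the fingers measure 114 mm over their backs; the gripper's body (76 mm by 85 mm) begins 54 mm behind the grasp point. The pads swing forward as they close: fully open they stand 13 mm farther back than shut.
Start: joints at [1.02, 0.158, 1.597, -0, 1.386, -0.21], TCP at [0.192, 0.542, 0.242] pointing down, gripper open.
Joint ranges: [-2.91, 2.91], [-0.94, 2.29], [0.18, 2.7], [-1.29, 4.43], [0.17, 2.64], [-3, 3]. Speed limits (rad/s): [2.57, 2.57, 3.14, 3.14, 3.14, 3.14].

### API

Orientations are given as a rotation vector (axis times angle).
In Python, from bench import arm, grab_frame, camera_info, job_done, search_frame gives the robot as it stands. The module is installed in compiled form; this text tells all that it offers.
- The arm moves only by the tool arm_command, never from a script. Its argument "steps" is a list of rows, each a list of 2 entries, a list of its own where there are three numbers: the shift along the tool's x, y, z in cm, then the turn about the tool's z in rad. In form: [[[dx, dy, dz], twist], ...]. A call has 1 to 8 rows; each row is the pose to reach, as a shift and turn from the pose commanded when the call began, along the tool's axes at that moment; what a row does not reach only later rows make up. A row lasts 1/12 s, in which the tool goes at most 41.7 mm and 7.16 degrees, less where a joint would pass 70% of its speed; a pose out of reach is approached as far as the arm can. A call with a gripper value outside its range is refused whole. "fingers" is the opening, from -1 (shut) to 1 (fully open), set as the call begins (left out, the last holds). The fingers move at their own pace and stop on an object; "grip_force" is the grip in N (left out, the last holds). Time passes only in rows, so rows that repeat a pose let the fingers close. It gives the time, the measured TCP pose, the force, the opening and the grip force at its end, in the units of the state.
- arm.get_state(): the state, without advancing time (a new reading comes with each control period).
- grab_frame(name): name is "side" or "top" or "wrist"; returns (picture, depth): 420x560x3 uint8, blue, green, red; 420x560 float32, m along the optical axis (not along the pixel's ray), 0 where there is no reading.
- camera_info(name): a dict with "camera_matrix" (3x3 intrinsics, pixels), "dist" ([k1, k2, p1, p2, k3] as OpenCV has them; the pictures are not rectified), "pose" (4x4, takes a point from camera to world coordinates); the wrist camera has in their place "mount" (4x4, takes a point from camera to tool coordinates, whose origin is the TCP and whose axes are the flange's). Camera axes: x right, y up, looking along -z (the intrinsics and any distortion apply to the point x, -y, -z); pixel columns grow to the right and rows downward; lengths in m; the calibration is good to about 2 mm. A picture is of the moment at which its call begins: read the wrist's pose just before it. camera_info takes no time and is no camera call.
- job_done(): hands the job in; it is judged then, once.
Trained networks look in the newest picture that a camera, given by its name, has taken for a name from the list of things; names that differ only in an ending like _2 or _b are one class to them, and where a whole thing is asked for, a point or a joint stands for the part that bears it (a point fixed in the world has none). Each returns a list of dicts, best first, with "score" (0 to 1); they miss things now and then, are a little off and sometimes report something else, mostly with a low value. They report only what shows in the picture. A call takes as long as a camera call.
- search_frame(thing, camera): "location" ([x, y, z] in m, in the coordinates of the camera as it stood for that picture, good to about 4 mm: the middle of the surface that is visible of it).
The state is a dict: "clock": time; "q": joint angles; "qd": joint speeds; "effort": joint torques, N m; "tool_pos": TCP position; "tool_rot": TCP orientation; "wrist_force": force on the tool from outside, world axes, zero at the start; "torque": the same for the moment, N m; "width": finger opening in m; "grip_force": force on a finger pad.
Only numpy, scipy, OpenCV 4.12 (cv2) and the standard library are available. Lean on these libraries where they do the work, as an engineer would, in place of code of your own. Each camera call takes 0.05 s, during which the arm holds its last target. There are 200 camera calls.

### The job

The sample is in the colorimeter: tip its hinged light cover forward from where it stands open, catch it on a finger before it can drop, and lower it gently by its front tab until it is fully shut, never letting it drop, not even the last centimetre. Then press the green key all the way down with a fingertip to take the reading, and let it go. Do not grip the cover or press the key before the cover is shut, do not shove the instrument or disturb the sample, and leave the other things on the bench where they are.

Things in the scene. Friction and masses are not known exactly. Their poses are not given: they have to be found in the camera images.
- colorimeter: Bench colorimeter, loose on rubber feet, 2.9 kg: white case, dark base, 220 (x) x 280 (y) x 90 mm high. Origin: centre of its underside; x to its back, y left, z up. Front face at x = -105 mm. Left half: sample compartment under the hinged cover. Right half: keys on the flat top in front, display hood behind (x 25 to 86, y -122 to -12, up to 120 mm high).
- cover (a joint): Hinge of the dark grey light cover (about 0.25 kg), rad: 0 = shut and level, 1.571 = upright, 1.88 = stop, leaning back. Starts at 1.62 to 1.88. Slight hinge friction: within about 0.15 rad of upright it stays where it is left; further back it sinks to the stop; further forward (below about 1.36) it falls by itself and slams after about a second at about 4 rad/s.
- cover_hinge (a point): Middle of the cover's hinge axis, which runs along the colorimeter's y axis; at [20, 63, 96.5] mm in the colorimeter's frame.
- cover_tab (a point): Middle of the front edge of the cover's finger tab, 147 mm from the hinge axis; moves with the cover. Tab 62 mm wide, 9 mm thick (3.5 mm above to 5.5 mm below the hinge plane), 118 to 147 mm from the axis. Shut, it stands out 22 mm in front of the case's front face with only the bench beneath, its underside 91 mm above the bench.
- cover_shell: Outer half of the cover, dark grey, uppermost when shut: plate 116 mm wide, 7 to 125 mm from the axis, its top 8 mm above the hinge plane, and the upper half of the tab. Origin on the hinge axis; -x points from hinge to tab.
- cover_liner: Inner half of the cover, black, its underside when shut: plate 5.5 mm thick below the hinge plane and the lower half of the tab. Fixed to the shell; same origin and axes.
- read_key (a joint): Green round spring key, m: 0 = up, 0.005 = fully down (4 N); springs back when let go.
- read_key_top (a point): Centre of the green key's top, 24 mm across, in a black collar 40 mm across; at [-58, -98, 107] mm in the colorimeter's frame when up; it moves straight down.
- cuvette: Clear square cuvette with a red sample, 12.5 x 12.5 x 45 mm, standing loose in a 16 mm well inside the compartment, 26 mm deep. Origin: centre of its underside, at [-35, 63, 30] mm in the colorimeter's frame. It stays there.
- spare_cuvette: Clear square cuvette with a blue filling, 12.5 x 12.5 x 45 mm, standing upright on the bench near its front edge, left of the middle. Bystander; origin under its centre.
- beaker_a: Small glass beaker, 55 x 61 x 68 mm, right of the colorimeter. Bystander; origin under its centre.
- jar_a: Clear specimen jar with yellow lid, 51 mm wide, 59 mm high, front right. Bystander; origin under its centre.
- jar_1: Clear specimen jar with yellow lid, 51 mm wide, 59 mm high, the nearest of three on the left. Bystander; origin under its centre.
- marker_black: Black and white marker pen, 18 x 120 x 18 mm, lying near the front edge. Bystander; origin under its middle.
- jar_2: Clear specimen jar with yellow lid, as jar_1, the second of the three on the left. Bystander; origin under its centre.
- jar_3: Clear specimen jar with yellow lid, as jar_1, the third of the three on the left. Bystander; origin under its centre.

How it is judged:
By the outcome, as a careful person would: the job done as asked, in the order asked, and still so for the second after the job is handed in, with the robot touching nothing.
It also fails if it takes over 58 s, if anything falls off the work surface, if the arm or the gripper's body presses on something with over 40 N, if the wrist force passes 120 N, or if a joint passes its speed limit or range.

## Working session

There is one attempt and no reset: what is moved stays moved. The work goes in short steps, Python scripts to look and compute and a tool call to move; the robot and the scene stay as the last step left them, time stands still between calls to the robot, and variables do not carry over. Pictures are saved under pics/ and viewed, at most 12 in all, crops included, and the job is handed in when it is done.

Besides the shell and the picture viewer there is one more tool, called after "Emit:" in YAML: its name, and indented under it one key for each argument. arm_command: Moves the arm, as the interface text tells. Its arguments: {"type":"object","properties":{"steps":{"type":"array"},"fingers":{"type":"number"},"grip_force":{"type":"number"}},"required":["steps"]}

```bash
mkdir -p pics
cat > h.py <<'E'
import numpy as np, cv2
from bench import arm, grab_frame, camera_info, job_done, search_frame
from scipy.spatial.transform import Rotation as R
def pose(n):
    c=camera_info(n)
    if 'pose' in c: return np.array(c['pose'])
    s=arm.get_state(); T=np.eye(4); T[:3,:3]=R.from_rotvec(s['tool_rot']).as_matrix(); T[:3,3]=s['tool_pos']
    return T@np.array(c['mount'])
def cloud(n,d):
    c=camera_info(n); K=np.array(c['camera_matrix']); 
    v,u=np.mgrid[:d.shape[0],:d.shape[1]]
    p=cv2.undistortPoints(np.stack([u.ravel(),v.ravel()],1).astype(float)[:,None],K,np.array(c['dist']))[:,0]
    z=d.ravel(); P=np.stack([p[:,0]*z,-p[:,1]*z,-z,np.ones_like(z)],1)
    return (P@pose(n).T)[:,:3].reshape(*d.shape,3)
def find(t,n):
    T=pose(n)
    return [(round(r['score'],2),np.round((T@np.r_[r['location'],1])[:3],4)) for r in search_frame(t,n)[:3]]
E
python3 - <<'E'
from h import *
s=arm.get_state();print(s)
ims=[]
for n in('side','top'):
    p,d=grab_frame(n);cv2.imwrite(f'pics/{n}0.png',p);np.save(n,cloud(n,d))
    print(n,pose(n).round(3).tolist())
    for t in('colorimeter','cover_hinge','cover_tab','cover_shell','cover_liner','read_key_top','cuvette','spare_cuvette','marker_black','jar_a','beaker_a','jar_1'): print(t,find(t,n))
E
```

```text
{'clock': 0.0, 'q': array([ 1.01989867e+00,  1.59056994e-01,  1.59826579e+00, -1.95338254e-06,
        1.38621174e+00, -2.10113264e-01]), 'qd': array([-1.73154823e-04,  6.47524946e-04, -1.90820517e-03, -4.45061672e-05,
       -3.80710843e-04,  7.09423286e-04]), 'effort': array([-1.54353587e-03, -3.95980883e+01, -3.31438243e+01, -2.71240733e-04,
        8.07495526e-03, -1.23579287e-05]), 'tool_pos': array([0.19188828, 0.54140331, 0.24129562]), 'tool_rot': array([-5.32593572e-01, -3.09538702e+00,  2.83259976e-03]), 'wrist_force': array([0.11850831, 0.62662861, 0.13966844]), 'torque': array([-0.01754234,  0.02523926, -0.01342701]), 'grip_force': 0.0, 'width': 0.0856386454172956}
side [[-1.0, -0.023, 0.02, 0.553], [0.028, -0.467, 0.884, 1.219], [-0.011, 0.884, 0.468, 0.743], [0.0, 0.0, 0.0, 1.0]]
colorimeter [(0.85, array([0.6253, 0.0111, 0.0868]))]
cover_hinge [(0.75, array([0.6238, 0.0198, 0.0876]))]
cover_tab [(0.7, array([0.6479, 0.0322, 0.1888]))]
cover_shell [(0.42, array([0.6481, 0.0395, 0.1925])), (0.16, array([0.5373, 0.3712, 0.0574]))]
cover_liner []
read_key_top []
cuvette []

[... 587 characters left out ...]
  0.0883])), (0.24, array([ 0.6554, -0.0069,  0.2214]))]
cover_hinge [(0.93, array([ 0.6289, -0.0856,  0.0898]))]
cover_tab []
cover_shell [(0.27, array([ 0.3862, -0.1729,  0.0189]))]
cover_liner [(0.84, array([ 0.641 , -0.0164,  0.1831]))]
read_key_top []
cuvette [(0.32, array([0.5318, 0.36  , 0.0611]))]
spare_cuvette []
marker_black [(0.7, array([ 0.384 , -0.174 ,  0.0186]))]
jar_a [(0.63, array([0.5776, 0.4533, 0.0595])), (0.62, array([0.571 , 0.3963, 0.0553])), (0.61, array([ 0.4944, -0.421 ,  0.0607]))]
beaker_a [(0.66, array([ 0.609 , -0.4152,  0.0318]))]
jar_1 [(0.63, array([0.5776, 0.4533, 0.0595])), (0.62, array([0.571 , 0.3963, 0.0553])), (0.61, array([ 0.4944, -0.421 ,  0.0607]))]
```

View pics/side0.png

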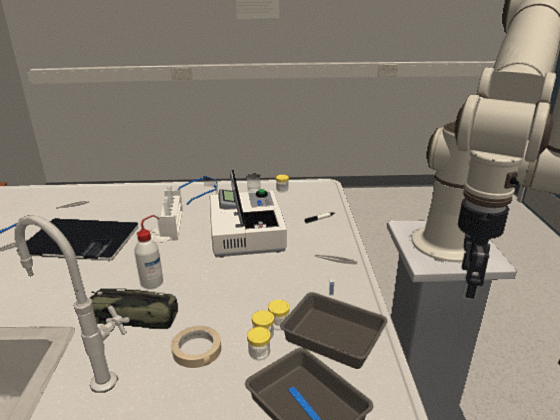

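View pics/top0.png

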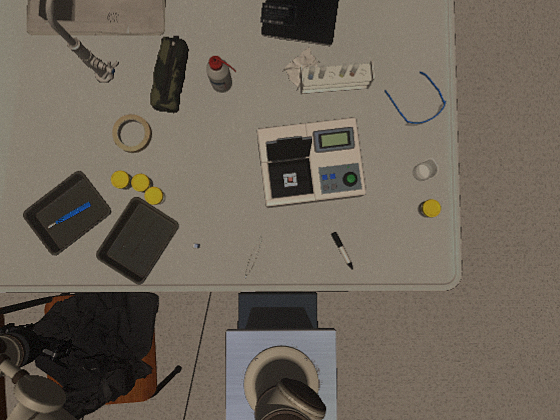

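The side view shows the cover open near (238,198), with the key behind it at (262,190). The top view shows the case corners at about (258,127), (358,118), (367,197) and (267,207), the green key at (350,179) and the cuvette at (291,180). Next I fit the pose.

```bash
cat > fit.py <<'E'
from h import *
from scipy.optimize import minimize
def cfit(verbose=True):
    S,T=np.load('side.npy'),np.load('top.npy')
    P=T.reshape(-1,3)
    m=(np.abs(P[:,0]-.63)<.2)&(np.abs(P[:,1])<.2)&(P[:,2]>.06)&(P[:,2]<.1)
    Q=P[m]; r=cv2.minAreaRect(Q[:,:2].astype(np.float32)); print('rect',r, 'n',m.sum(),'z med',np.median(Q[:,2]))
    im=cv2.imread('pics/top0.png').astype(int)
    b,g,rd=im[...,0],im[...,1],im[...,2]
    reg=(np.abs(T[...,0]-.63)<.16)&(np.abs(T[...,1])<.18)
    gk=reg&(g>rd+40)&(g>b+20); print('green',gk.sum(),np.median(T[gk],0),T[gk].min(0),T[gk].max(0))
    rk=reg&(rd>g+60); print('red',rk.sum(),np.median(T[rk],0))
    return r
if __name__=='__main__':
    cfit()
    for n in('side','top'):
        P=np.load(n+'.npy').reshape(-1,3)
        m=(np.abs(P[:,0]-.65)<.1)&(np.abs(P[:,1]-.045)<.09)&(P[:,2]>.13)&(P[:,2]<.28)
        Q=P[m]; print(n,m.sum(),Q.min(0).round(3),Q.max(0).round(3))
        for lo in np.arange(.13,.26,.02):
            k=Q[(Q[:,2]>=lo)&(Q[:,2]<lo+.02)]
            if len(k)>3: print(lo.round(2),len(k),k.mean(0).round(4),np.round(np.percentile(k,[2,98],axis=0),3).tolist(), 'dx/dy',np.polyfit(k[:,1],k[:,0],1)[0].round(3))
E
python3 fit.py
```

```text
rect ((0.6248399019241333, -0.07667635381221771), (0.2214137762784958, 0.2692966163158417), 6.502678871154785) n 4233 z med 0.09133583178721305
green 3 [ 0.57509811 -0.17816414  0.11353768] [ 0.57273503 -0.17858649  0.110867  ] [ 0.57731494 -0.17757554  0.11717765]
red 6 [ 0.57876973 -0.02700728  0.07500278]
side 233 [ 0.628 -0.044  0.13 ] [0.662 0.044 0.245]
0.13 33 [0.6341 0.0315 0.1406] [[0.628, -0.024, 0.131], [0.641, 0.042, 0.149]] dx/dy 0.009
0.15 36 [0.6372 0.034  0.1607] [[0.63, -0.008, 0.151], [0.644, 0.041, 0.17]] dx/dy 0.033
0.17 33 [0.6404 0.0313 0.1806] [[0.634, -0.037, 0.171], [0.647, 0.043, 0.189]] dx/dy -0.006
0.19 36 [0.6431 0.0343 0.1998] [[0.637, -0.007, 0.191], [0.65, 0.043, 0.208]] dx/dy 0.043
0.21 56 [0.6486 0.0191 0.2187] [[0.641, -0.028, 0.211], [0.658, 0.043, 0.228]] dx/dy -0.156
0.23 39 [ 0.6525 -0.0073  0.2387] [[0.646, -0.042, 0.23], [0.659, 0.016, 0.243]] dx/dy -0.142
top 623 [ 0.626 -0.045  0.131] [0.661 0.04  0.249]
0.13 81 [ 0.632  -0.0008  0.1401] [[0.626, -0.043, 0.131], [0.638, 0.038, 0.149]] dx/dy -0.115
0.15 86 [ 0.6356 -0.0033  0.1596] [[0.63, -0.043, 0.15], [0.641, 0.038, 0.169]] dx/dy -0.107
0.17 91 [ 0.6383 -0.0012  0.1799] [[0.632, -0.043, 0.171], [0.644, 0.038, 0.189]] dx/dy -0.11
0.19 95 [ 0.6415 -0.0027  0.2001] [[0.636, -0.043, 0.19], [0.647, 0.037, 0.209]] dx/dy -0.115
0.21 139 [0.6459 0.0059 0.2196] [[0.639, -0.043, 0.21], [0.653, 0.04, 0.229]] dx/dy -0.045
0.23 131 [ 0.652  -0.0148  0.2402] [[0.645, -0.043, 0.231], [0.66, 0.014, 0.247]] dx/dy -0.123
```

```bash
cat >> h.py <<'E'
def go(x,y,z,ang=None):
    s=arm.get_state(); M=R.from_rotvec(s['tool_rot']).as_matrix()
    d=M.T@(np.array([x,y,z])-s['tool_pos'])*100
    cur=np.arctan2(M[1,1],M[0,1])
    print('t',round(s['clock'],2),'pos',s['tool_pos'].round(4),'yang',round(cur,3),'shift cm',d.round(2),'twist',None if ang is None else round(cur-ang,3), 'tilt',M[:,2].round(4))
E
python3 -c "
from h import *
go(.46,-.02,.42,.81)"
```

```text
t 1.3 pos [0.1922 0.5419 0.2423] yang 1.23 shift cm [-44.02 -44.01 -17.77] twist 0.42 tilt [ 0.  0. -1.]
```

Emit:
arm_command:
  steps:
    - [[-44,-44,-17.8],0.42]
    - [[-44,-44,-17.8],0.42]
    - [[-44,-44,-17.8],0.42]
    - [[-44,-44,-17.8],0.42]
    - [[-44,-44,-17.8],0.42]
    - [[-44,-44,-17.8],0.42]
    - [[-44,-44,-17.8],0.42]
    - [[-44,-44,-17.8],0.42]
  fingers: 0.3
  grip_force: 20

```text
clock: 1.97
tool_pos: [0.3303, 0.2509, 0.3348]
tool_rot: [1.165, 2.917, 0.001]
wrist_force: [1.1, 0.1, -0.0]
width: 0.0556
grip_force: 0.0
```

```bash
python3 -c "
from h import *
go(.46,-.02,.42,.81)"
```

```text
t 1.97 pos [0.3303 0.2509 0.3348] yang 0.811 shift cm [-28.07 -10.68  -8.52] twist 0.001 tilt [ 1.e-03  3.e-04 -1.e+00]
```

Emit:
arm_command:
  steps:
    - [[-28,-10.7,-8.5],0]
    - [[-28,-10.7,-8.5],0]
    - [[-28,-10.7,-8.5],0]
    - [[-28,-10.7,-8.5],0]
    - [[-28,-10.7,-8.5],0]
    - [[-28,-10.7,-8.5],0]
    - [[-28,-10.7,-8.5],0]
    - [[-28,-10.7,-8.5],0]

```text
clock: 2.63
tool_pos: [0.4603, -0.022, 0.4201]
tool_rot: [1.171, 2.913, -0.002]
wrist_force: [-0.7, 0.5, 0.1]
width: 0.0554
grip_force: 0.0
```

Run:
```python
from h import *
go(.46,-.02,.42,.81)
for n in('wrist','top'):
    p,d=grab_frame(n);cv2.imwrite(f'pics/{n}1.png',p);np.save(n+'1',cloud(n,d))
    for t in('read_key_top','cuvette','cover_tab','cover_shell','cover_liner'): print(n,t,find(t,n))
```

```text
t 2.63 pos [ 0.4603 -0.022   0.4201] yang 0.806 shift cm [0.16 0.12 0.01] twist -0.004 tilt [ 0.0017 -0.0018 -1.    ]
wrist read_key_top []
wrist cuvette []
wrist cover_tab [(0.69, array([0.6488, 0.0335, 0.2179]))]
wrist cover_shell [(0.71, array([0.6467, 0.0297, 0.2178]))]
wrist cover_liner [(0.91, array([0.6373, 0.0148, 0.1771]))]
top read_key_top [(0.41, array([ 0.5816, -0.1859,  0.1099]))]
top cuvette []
top cover_tab [(0.71, array([ 0.6413, -0.019 ,  0.1814])), (0.6, array([ 0.6536, -0.0067,  0.2185]))]
top cover_shell [(0.54, array([ 0.6535, -0.0094,  0.2187]))]
top cover_liner [(0.78, array([ 0.6422, -0.0177,  0.1828]))]
```

View pics/wrist1.png

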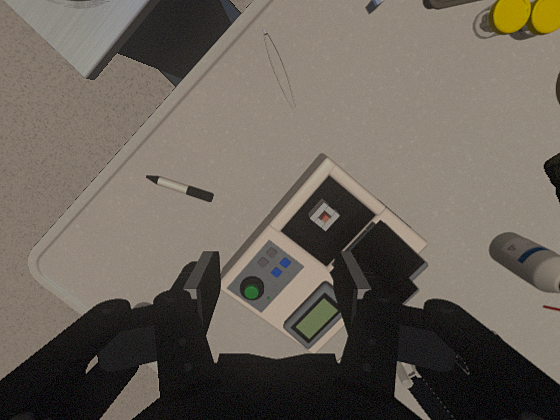

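The wrist picture shows the key at (252,288), the cuvette at (326,213), the cover at about (385,260) and the finger pads at (207,280) and (352,280). Now I refine the pose from the wrist depth.

```bash
cat > fit2.py <<'E'
from h import *
im=cv2.imread('pics/wrist1.png').astype(int); W=np.load('wrist1.npy')
b,g,r=im[...,0],im[...,1],im[...,2]
reg=np.zeros(b.shape,bool); reg[150:350,180:440]=1
k=reg&(g>r+30)&(g>b+15)&(W[...,2]>.095)&(W[...,2]<.13); k[:,280:]=0
print('green',k.sum(),np.median(W[k],0).round(4),W[k].min(0).round(4),W[k].max(0).round(4))
q=reg&(r>g+50); print('red',q.sum(),np.median(W[q],0).round(4), W[q].max(0).round(3))
P=W.reshape(-1,3); P=P[(abs(P[:,0]-.63)<.2)&(abs(P[:,1]+.08)<.2)]
m=(P[:,2]>.07)&(P[:,2]<.1); print('rectW',cv2.minAreaRect(P[m][:,:2].astype(np.float32)),np.median(P[m][:,2]))
T=np.load('top1.npy').reshape(-1,3); T=T[(abs(T[:,0]-.63)<.2)&(abs(T[:,1]+.08)<.2)]
m2=(T[:,2]>.05)&(T[:,2]<.1); print('rectT',cv2.minAreaRect(T[m2][:,:2].astype(np.float32)))
psi=.1135; c,s=np.cos(psi),np.sin(psi); O=np.array([.6235,-.079])
for n,A in(('W',P),('T',T)):
    L=(A[:,:2]-O)@np.array([[c,-s],[s,c]]); L=np.c_[L,A[:,2]]
    h=L[(L[:,2]>.13)&(L[:,1]>0)&(L[:,1]<.14)&(L[:,0]<.09)&(L[:,0]>0)]
    print(n,len(h),'y',np.percentile(h[:,1],[0,2,98,100]).round(4),'zmax',np.percentile(h[:,2],[98,100]).round(4))
    f=h[(h[:,2]<.21)&(h[:,1]>.02)&(h[:,1]<.11)]
    pf=np.polyfit(f[:,2]-.0965,f[:,0],1); res=f[:,0]-np.polyval(pf,f[:,2]-.0965)
    print(' inner face slope,x at hinge z',pf.round(4),'std',res.std().round(4),'dx/dy',np.polyfit(f[:,1],res,1)[0].round(3))
    t=h[h[:,2]>.226]; print(' tab',len(t),np.percentile(t,[2,50,98],axis=0).round(4).tolist())
E
python3 fit2.py
```

```text
green 141 [ 0.576  -0.1906  0.1095] [ 0.5657 -0.2065  0.1   ] [ 0.5906 -0.1801  0.1115]
red 26 [ 0.5776 -0.0278  0.0736] [ 0.581 -0.023  0.075]
rectW ((0.6260746121406555, -0.08542349934577942), (0.21873874962329865, 0.27840137481689453), 6.704199314117432) 0.08860532261184384
rectT ((0.6260133385658264, -0.0823332667350769), (0.22009006142616272, 0.2806549072265625), 6.632535457611084)
W 2782 y [0.0459 0.0564 0.1127 0.1138] zmax [0.2404 0.2421]
 inner face slope,x at hinge z [0.1563 0.0121] std 0.0005 dx/dy -0.004
 tab 332 [[0.0319, 0.0629, 0.2265], [0.0341, 0.0752, 0.237], [0.042, 0.0868, 0.2416]]
T 819 y [0.0025 0.0047 0.1148 0.1172] zmax [0.2444 0.2467]
 inner face slope,x at hinge z [0.156  0.0104] std 0.0008 dx/dy -0.007
 tab 153 [[0.03, 0.0294, 0.227], [0.0342, 0.0589, 0.2402], [0.0419, 0.0886, 0.2457]]
```

```bash
cat >> h.py <<'E'
PSI=.117; O=np.array([.6215,-.0845])
def loc(xl,yl): # local mm -> world
    c,s=np.cos(PSI),np.sin(PSI); return O+np.array([c*xl-s*yl,s*xl+c*yl])/1000
def gol(xl,yl,z,phi=None):
    p=loc(xl,yl); go(p[0],p[1],z/1000,None if phi is None else phi+PSI)
def where():
    s=arm.get_state(); c,n=np.cos(PSI),np.sin(PSI); d=(s['tool_pos'][:2]-O)*1000; f=s['wrist_force']
    print('t %.2f local x %.1f y %.1f z %.1f'%(s['clock'],c*d[0]+n*d[1],-n*d[0]+c*d[1],s['tool_pos'][2]*1000),'F local',np.round([c*f[0]+n*f[1],-n*f[0]+c*f[1],f[2]],2),'w',round(s['width'],4))
E
python3 -c "
from h import *
gol(40,63,300,.698)"
```

```text
t 3.23 pos [ 0.4589 -0.0173  0.4189] yang 0.811 shift cm [-14.13  13.43  11.89] twist -0.004 tilt [ 0.e+00  1.e-04 -1.e+00]
```

Emit:
arm_command:
  steps:
    - [[-14.1,13.4,11.9],0]
    - [[-14.1,13.4,11.9],0]
    - [[-14.1,13.4,11.9],0]
    - [[-14.1,13.4,11.9],0]
    - [[-14.1,13.4,11.9],0]
    - [[-14.1,13.4,11.9],0]
    - [[-14.1,13.4,11.9],0]
    - [[-14.1,13.4,11.9],0]

```text
clock: 3.9
tool_pos: [0.6533, -0.0178, 0.2984]
tool_rot: [-1.164, -2.914, 0.001]
wrist_force: [-0.5, 0.3, 0.8]
width: 0.0552
grip_force: 0.0
```

Run:
```python
from h import *
where(); gol(40,63,231,.698)
p,d=grab_frame('side');q,e=grab_frame('wrist'); where();gol(40,63,231,.698)
a=cv2.resize(p[120:270,170:310],None,fx=4,fy=4,interpolation=cv2.INTER_CUBIC)[:420]
a=cv2.resize(p[130:235,185:285],(400,420),interpolation=cv2.INTER_CUBIC)
cv2.imwrite('pics/s2.png',np.hstack([a,q[:,100:500]]))
```

```text
t 3.90 local x 39.4 y 62.6 z 298.4 F local [-0.42  0.35  0.81] w 0.0552
t 3.9 pos [ 0.6533 -0.0178  0.2984] yang 0.811 shift cm [-0.03  0.09  6.74] twist -0.004 tilt [-3.1e-03  5.0e-04 -1.0e+00]
t 4.00 local x 39.4 y 62.4 z 301.4 F local [0.92 0.01 0.66] w 0.0554
t 4.0 pos [ 0.6533 -0.018   0.3014] yang 0.81 shift cm [0.02 0.08 7.04] twist -0.005 tilt [ 1.6e-03 -4.0e-04 -1.0e+00]
```

View pics/s2.png

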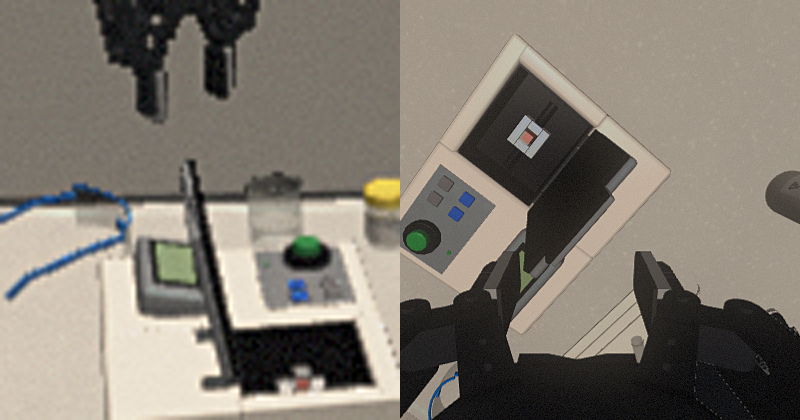

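The left crop shows the rear finger at (152,115) and the front finger at (217,95), either side of the tab top at (190,160). The straddle is right, so I descend.

Emit:
arm_command:
  steps:
    - [[0,0.1,3],0]
    - [[0,0.1,5],0]
    - [[0,0.1,6.5],0]
    - [[0,0.1,7],0]
    - [[0,0.1,7],0]
    - [[0,0.1,7],0]

```text
clock: 4.5
tool_pos: [0.6546, -0.0175, 0.2321]
tool_rot: [1.166, 2.915, 0.001]
wrist_force: [0.0, -0.8, 0.2]
width: 0.0555
grip_force: 0.0
```

```bash
cat > cov.py <<'E'
from h import *
def cover(n='top',show=None):
    p,d=grab_frame(n); C=cloud(n,d).reshape(-1,3); c,s=np.cos(PSI),np.sin(PSI)
    L=(C[:,:2]-O)@np.array([[c,-s],[s,c]])*1000; L=np.c_[L,C[:,2]*1000]
    f=L[(L[:,2]>115)&(L[:,2]<205)&(L[:,1]>15)&(L[:,1]<115)&(L[:,0]<60)&(L[:,0]>-105)]
    if len(f)>30:
        sl=np.polyfit(f[:,2],f[:,0],1)[0]; print(n,'theta',round(np.pi/2+np.arctan(sl),3),len(f))
    if show: cv2.imwrite(show,p)
    return L
E
python3 - <<'E'
from cov import *
where(); cover('top'); cover('side','pics/s3.png'); where(); s=arm.get_state(); print(s['clock'])
p=cv2.imread('pics/s3.png'); cv2.imwrite('pics/s3c.png',cv2.resize(p[130:235,185:285],(600,600),interpolation=cv2.INTER_CUBIC))
u=R.from_rotvec(s['tool_rot']).as_matrix(); 
# local x unit in tool cm
ex=np.array([np.cos(PSI),np.sin(PSI),0]);ey=np.array([-np.sin(PSI),np.cos(PSI),0]); print('tool of +xl',(u.T@ex).round(3),'of +yl',(u.T@ey).round(3))
E
```

```text
t 4.50 local x 40.7 y 62.7 z 232.1 F local [-0.08 -0.8   0.19] w 0.0555
top theta 1.725 332
t 4.60 local x 41.2 y 62.5 z 232.6 F local [ 0.22  1.13 -0.28] w 0.0557
4.6
tool of +xl [-0.639  0.769  0.004] of +yl [ 0.769  0.639 -0.001]
```

View pics/s3c.png

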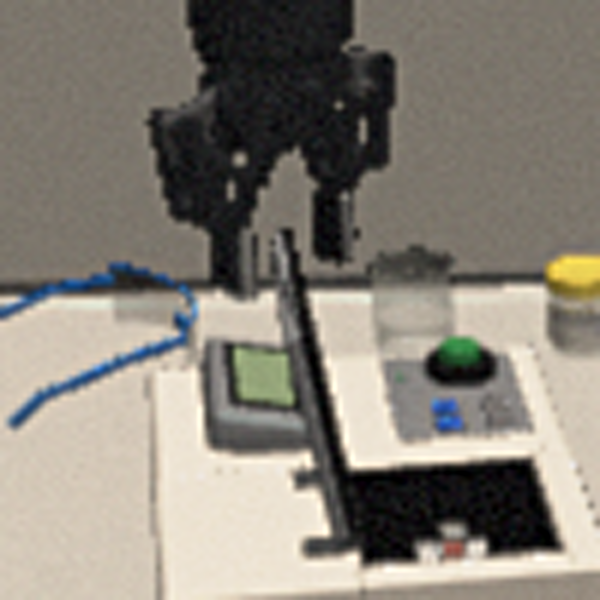

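The picture shows the tab top (285,235) between the rear finger tip (240,295) and the front finger tip (330,260). Next I push forward gently to just past upright, where friction holds the cover.

Emit:
arm_command:
  steps:
    - [[0.32,-0.39,0],0]
    - [[0.64,-0.77,0],0]
    - [[0.96,-1.15,0],0]
    - [[1.28,-1.54,0],0]
    - [[1.6,-1.92,0],0]
    - [[1.92,-2.31,0],0]
    - [[2.24,-2.7,0],0]
    - [[2.5,-3.0,0],0]

```text
clock: 5.27
tool_pos: [0.6148, -0.022, 0.2299]
tool_rot: [-1.166, -2.917, 0.0]
wrist_force: [-0.2, -1.3, 0.1]
width: 0.0554
grip_force: 0.1
```

Run:
```python
from cov import *
where(); cover('top'); cover('wrist'); where()
```

```text
t 5.27 local x 0.7 y 62.9 z 229.9 F local [-0.37 -1.26  0.15] w 0.0554
top theta 1.51 49
wrist theta 1.503 4089
t 5.37 local x 0.7 y 62.9 z 229.9 F local [-0.01  0.76 -0.73] w 0.0558
```

Emit:
arm_command:
  steps:
    - [[0,0,0],0]
    - [[0,0,0],0]
    - [[0,0,0],0]
    - [[0,0,0],0]
  fingers: 0

```text
clock: 5.7
tool_pos: [0.6159, -0.0215, 0.2305]
tool_rot: [1.166, 2.917, 0.001]
wrist_force: [0.1, 2.6, 4.7]
width: 0.0426
grip_force: 2.0
```

Run:
```python
from cov import *
where(); cover('wrist')
```

```text
t 5.70 local x 1.8 y 63.2 z 230.5 F local [0.43 2.58 4.71] w 0.0426
wrist theta 1.478 3294
```

Emit:
arm_command:
  steps:
    - [[0.19,-0.23,0.02],0]
    - [[0.38,-0.46,0.05],0]
    - [[0.57,-0.69,0.1],0]
    - [[0.77,-0.92,0.15],0]
    - [[0.96,-1.15,0.2],0]
    - [[1.15,-1.38,0.25],0]
    - [[1.34,-1.61,0.3],0]
    - [[1.53,-1.85,0.35],0]

```text
clock: 6.42
tool_pos: [0.5913, -0.0245, 0.227]
tool_rot: [1.166, 2.917, 0.001]
wrist_force: [-1.8, 3.3, 5.4]
width: 0.0427
grip_force: 2.6
```

Run:
```python
from cov import *
where(); cover('wrist'); cover('top'); where(); cover('wrist')
```

```text
t 6.42 local x -23.0 y 63.1 z 227.0 F local [-1.45  3.45  5.37] w 0.0427
wrist theta 1.278 294
t 6.52 local x -23.4 y 63.1 z 226.8 F local [-2.25  3.29  4.69] w 0.0424
wrist theta 1.273 210
```

Emit:
arm_command:
  steps:
    - [[0,0,0],0]
    - [[0,0,0],0]
    - [[0,0,0],0]
  fingers: 0.2

```text
clock: 6.82
tool_pos: [0.5911, -0.0252, 0.2257]
tool_rot: [-1.166, -2.916, 0.002]
wrist_force: [-1.0, 0.3, -0.3]
width: 0.0514
grip_force: 0.2
```

Run:
```python
from cov import *
where(); cover('wrist',); L=cover('side','pics/s4.png'); where()
p=cv2.imread('pics/s4.png'); cv2.imwrite('pics/s4c.png',cv2.resize(p[130:235,195:295],(600,600),interpolation=cv2.INTER_CUBIC))
```

```text
t 6.82 local x -23.2 y 62.5 z 225.7 F local [-0.93  0.37 -0.26] w 0.0514
side theta 1.215 218
t 6.92 local x -23.2 y 62.6 z 225.7 F local [-0.63 -0.63  0.48] w 0.0512
```

View pics/s4c.png

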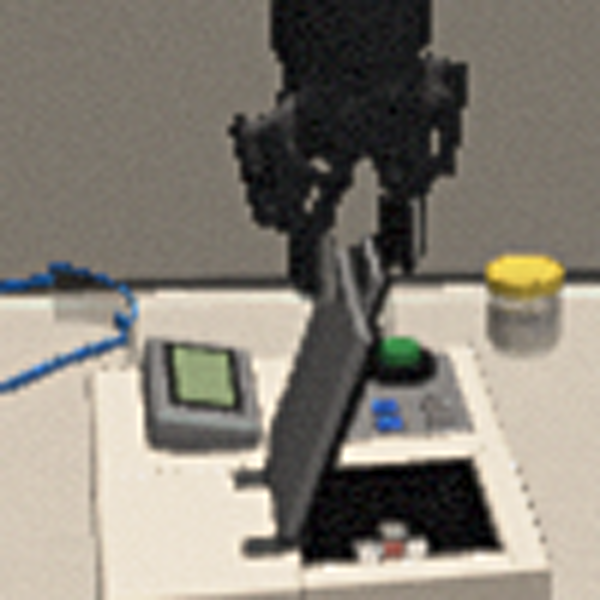

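The cover, at about 1.2 rad, rests on the front finger at about (395,260). The rear finger at (305,270) is behind the tab. I slide sideways so the rear finger clears the tab.

Emit:
arm_command:
  steps:
    - [[0.25,0.21,0],0]
    - [[0.5,0.42,0],0]
    - [[0.75,0.62,0],0]
    - [[1.0,0.83,0],0]
    - [[1.25,1.04,0],0]
    - [[1.5,1.25,0],0]
    - [[1.75,1.46,0],0]
    - [[2.05,1.7,0],0]

```text
clock: 7.58
tool_pos: [0.5885, 0.0021, 0.2265]
tool_rot: [1.166, 2.917, -0.0]
wrist_force: [-0.2, -0.1, -0.6]
width: 0.0514
grip_force: 0.2
```

Run:
```python
from cov import *
where(); cover('side'); q,e=grab_frame('wrist'); where()
cv2.imwrite('pics/w5.png',q)
```

```text
t 7.58 local x -22.7 y 89.8 z 226.5 F local [-0.19 -0.07 -0.59] w 0.0514
side theta 1.213 200
t 7.68 local x -22.7 y 90.2 z 226.5 F local [-0.89  1.05  0.1 ] w 0.0514
```

View pics/w5.png

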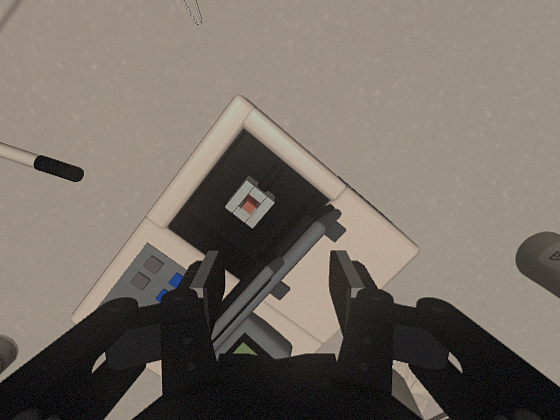

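The wrist view shows the front pad (207,280) under the tab, whose end is at (285,262). The rear pad (345,280) is beyond the tab's end. I go a little further and up, then swing the rear finger round to the front, turning about the front finger.

Emit:
arm_command:
  steps:
    - [[0.26,0.21,-0.13],0]
    - [[0.51,0.43,-0.27],0]
    - [[0.77,0.64,-0.4],0]
    - [[0.77,0.64,-0.4],0]

```text
clock: 8.02
tool_pos: [0.5874, 0.0123, 0.2309]
tool_rot: [1.165, 2.917, 0.001]
wrist_force: [-1.0, -0.3, 0.6]
width: 0.0514
grip_force: 0.3
```

Emit:
arm_command:
  steps:
    - [[0.34,-0.02,0],-0.109]
    - [[0.67,-0.08,0],-0.218]
    - [[1.0,-0.17,0],-0.327]
    - [[1.31,-0.3,0],-0.436]
    - [[1.6,-0.46,0],-0.545]
    - [[1.88,-0.65,0],-0.655]
    - [[2.14,-0.87,0],-0.764]
    - [[2.37,-1.12,0],-0.873]

```text
clock: 8.68
tool_pos: [0.5624, 0.0199, 0.2306]
tool_rot: [-0.185, 3.136, -0.0]
wrist_force: [-1.0, -0.6, -0.0]
width: 0.0511
grip_force: 0.1
```

Run:
```python
from cov import *
where(); cover('side'); q,e=grab_frame('wrist'); where(); gol(-46,111,230,np.pi/2)
cv2.imwrite('pics/w6.png',q)
```

```text
t 8.68 local x -46.5 y 110.6 z 230.6 F local [-1.07 -0.46 -0.02] w 0.0511
side theta 1.225 228
t 8.78 local x -46.6 y 110.7 z 230.6 F local [-0.21  0.38  0.29] w 0.0514
t 8.78 pos [0.5623 0.02   0.2306] yang 1.683 shift cm [-0.06  0.03  0.06] twist -0.004 tilt [ 1.e-04  1.e-04 -1.e+00]
```

View pics/w6.png

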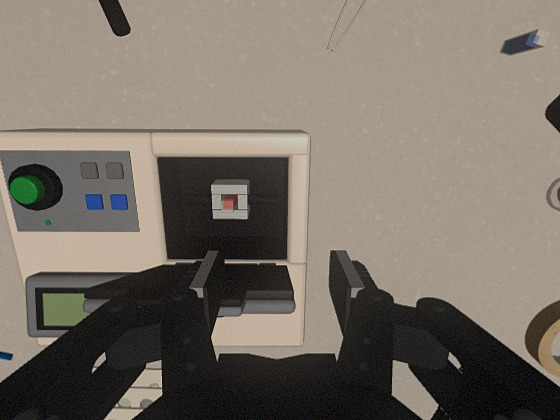

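The wrist view is now aligned with the case: front is up, the front pad is at (207,280) on the tab, and the other finger at (345,280) is clear of the cover. I make an arc table.

```bash
cat > arc.py <<'E'
import numpy as np,sys
a,b=map(float,sys.argv[1:3])
f=lambda t:np.array([-(9-147*np.cos(t)-5.5*np.sin(t)),-(147*np.sin(t)-5.5*np.cos(t))])/10
for t in np.linspace(a,b,9)[1:]: print(round(t,3),(f(t)-f(a)).round(2))
E
for p in "1.22 1.0" "1.0 .8" ".8 .6" ".6 .4" ".4 .2" ".2 .1" ".1 0"; do echo; python3 arc.py $p; done
```

```text
1.192 [0.37 0.16]
1.165 [0.74 0.33]
1.138 [1.1  0.51]
1.11 [1.46 0.69]
1.082 [1.81 0.89]
1.055 [2.16 1.1 ]
1.028 [2.5  1.32]
1.0 [2.84 1.54]

0.975 [0.3  0.21]
0.95 [0.59 0.44]
0.925 [0.88 0.66]
0.9 [1.16 0.9 ]
0.875 [1.44 1.14]
0.85 [1.71 1.39]
0.825 [1.97 1.65]
0.8 [2.23 1.91]

0.775 [0.25 0.27]
0.75 [0.49 0.54]
0.725 [0.73 0.83]
0.7 [0.96 1.11]
0.675 [1.18 1.41]
0.65 [1.4 1.7]
0.625 [1.61 2.01]
0.6 [1.81 2.32]

0.575 [0.19 0.31]
0.55 [0.38 0.63]
0.525 [0.55 0.95]
0.5 [0.72 1.28]
0.475 [0.88 1.61]
0.45 [1.03 1.95]
0.425 [1.18 2.29]
0.4 [1.31 2.63]

0.375 [0.13 0.35]
0.35 [0.24 0.69]
0.325 [0.35 1.05]
0.3 [0.45 1.4 ]
0.275 [0.54 1.76]
0.25 [0.63 2.11]
0.225 [0.7  2.47]
0.2 [0.76 2.84]

0.188 [0.03 0.18]
0.175 [0.05 0.36]
0.162 [0.08 0.55]
0.15 [0.1  0.73]
0.138 [0.12 0.91]
0.125 [0.14 1.09]
0.112 [0.15 1.28]
0.1 [0.17 1.46]

0.088 [0.01 0.18]
0.075 [0.02 0.37]
0.062 [0.02 0.55]
0.05 [0.03 0.73]
0.038 [0.03 0.92]
0.025 [0.03 1.1 ]
0.012 [0.02 1.29]
0.0 [0.02 1.47]
```

Emit:
arm_command:
  steps:
    - [[0.37,0,0.16],0]
    - [[0.74,0,0.33],0]
    - [[1.1,0,0.51],0]
    - [[1.45,0,0.69],0]
    - [[1.8,0,0.89],0]
    - [[2.14,0,1.1],0]
    - [[2.48,0,1.32],0]
    - [[2.81,0,1.54],0]

```text
clock: 9.45
tool_pos: [0.5341, 0.0166, 0.2148]
tool_rot: [0.176, -3.136, 0.0]
wrist_force: [-1.2, -0.9, 0.1]
width: 0.0509
grip_force: 0.3
```

```bash
cat > chk.py <<'E'
from cov import *
where(); p,d=grab_frame('side'); C=cloud('side',d).reshape(-1,3); c,s=np.cos(PSI),np.sin(PSI)
L=(C[:,:2]-O)@np.array([[c,-s],[s,c]])*1000; L=np.c_[L,C[:,2]*1000]
# cover outer face: fit z vs x over plate region on its left half
f=L[(L[:,1]>70)&(L[:,1]<119)&(L[:,0]<12)&(L[:,0]>-110)&(L[:,2]>101)&(L[:,2]<215)]
v=np.linalg.svd(f[:,[0,2]]-f[:,[0,2]].mean(0))[2][0]; print('side theta',round(abs(np.arctan2(v[1],-v[0]))%np.pi,3),len(f))
where()
E
python3 chk.py
```

```text
t 9.45 local x -75.0 y 110.6 z 214.8 F local [-1.29 -0.76  0.09] w 0.0509
side theta 2.177 282
t 9.50 local x -75.7 y 110.8 z 214.3 F local [-0.71 -0.94 -0.7 ] w 0.0511
```

Emit:
arm_command:
  steps:
    - [[0.29,0,0.21],0]
    - [[0.58,0,0.44],0]
    - [[0.86,0,0.66],0]
    - [[1.13,0,0.9],0]
    - [[1.41,0,1.14],0]
    - [[1.67,0,1.39],0]
    - [[1.92,0,1.65],0]
    - [[2.17,0,1.91],0]

```text
clock: 10.17
tool_pos: [0.5125, 0.0142, 0.1958]
tool_rot: [0.176, -3.136, 0.0]
wrist_force: [-3.2, -0.3, 1.9]
width: 0.0511
grip_force: 1.5
```

```bash
python3 chk.py
```

```text
t 10.17 local x -96.7 y 110.7 z 195.8 F local [-3.22  0.05  1.95] w 0.0511
side theta 2.386 362
t 10.22 local x -97.4 y 110.8 z 195.1 F local [-3.16 -0.7   1.87] w 0.051
```

Emit:
arm_command:
  steps:
    - [[0.25,0,0.27],0]
    - [[0.49,0,0.54],0]
    - [[0.73,0,0.83],0]
    - [[0.96,0,1.11],0]
    - [[1.18,0,1.41],0]

```text
clock: 10.63
tool_pos: [0.5007, 0.0128, 0.1815]
tool_rot: [0.176, -3.136, 0.0]
wrist_force: [-6.0, -0.8, 3.3]
width: 0.0514
grip_force: 2.6
```

```bash
sed -i 's/L\[:,1\]>70/L[:,1]>98/;s/L\[:,0\]>-110/L[:,0]>-95/' chk.py; python3 chk.py
```

```text
t 10.63 local x -108.6 y 110.7 z 181.5 F local [-6.1  -0.1   3.34] w 0.0514
side theta 2.474 190
t 10.68 local x -109.3 y 110.8 z 180.7 F local [-4.48 -2.49  2.4 ] w 0.0512
```

Emit:
arm_command:
  steps:
    - [[0.22,0,0.29],0]
    - [[0.44,0,0.6],0]
    - [[0.64,0,0.91],0]
    - [[0.84,0,1.22],0]
    - [[1.03,0,1.54],0]
    - [[1.2,0,1.86],0]
    - [[1.37,0,2.19],0]

```text
clock: 11.27
tool_pos: [0.4871, 0.0113, 0.1594]
tool_rot: [0.176, -3.136, 0.0]
wrist_force: [-5.6, -3.0, 1.7]
width: 0.0512
grip_force: 2.4
```

```bash
python3 chk.py
```

```text
t 11.27 local x -122.3 y 110.8 z 159.4 F local [-5.91 -2.31  1.73] w 0.0512
side theta 2.646 202
t 11.32 local x -122.8 y 110.9 z 158.6 F local [-4.31 -2.65  0.55] w 0.0513
```

Emit:
arm_command:
  steps:
    - [[0.16,0,0.33],0]
    - [[0.31,0,0.67],0]
    - [[0.46,0,1.01],0]
    - [[0.59,0,1.35],0]
    - [[0.72,0,1.7],0]
    - [[0.83,0,2.04],0]

```text
clock: 11.82
tool_pos: [0.4787, 0.0103, 0.1388]
tool_rot: [0.176, -3.135, 0.0]
wrist_force: [-4.1, -3.2, 0.2]
width: 0.0513
grip_force: 2.4
```

```bash
python3 chk.py
```

```text
t 11.82 local x -130.7 y 110.8 z 138.8 F local [-4.48 -2.69  0.24] w 0.0513
side theta 2.8 199
t 11.87 local x -131.1 y 111.0 z 138.1 F local [-4.2  -2.33 -0.94] w 0.0512
```

Emit:
arm_command:
  steps:
    - [[0.1,0,0.36],0]
    - [[0.2,0,0.71],0]
    - [[0.29,0,1.07],0]
    - [[0.37,0,1.42],0]
    - [[0.43,0,1.78],0]

```text
clock: 12.28
tool_pos: [0.4742, 0.0099, 0.1209]
tool_rot: [0.176, -3.135, 0.0]
wrist_force: [-5.7, -3.1, 0.5]
width: 0.0509
grip_force: 2.9
```

```bash
python3 chk.py
```

```text
t 12.28 local x -135.3 y 111.0 z 120.9 F local [-5.98 -2.42  0.5 ] w 0.0509
side theta 2.941 174
t 12.33 local x -135.6 y 111.1 z 120.2 F local [-3.08 -1.9  -1.07] w 0.0517
```

Emit:
arm_command:
  steps:
    - [[0.03,0,0.18],0]
    - [[0.05,0,0.37],0]
    - [[0.08,0,0.55],0]
    - [[0.1,0,0.73],0]
    - [[0.12,0,0.91],0]
    - [[0.14,0,1.1],0]
    - [[0.15,0,1.28],0]
    - [[0.16,0,1.46],0]

```text
clock: 13.0
tool_pos: [0.4722, 0.0098, 0.1061]
tool_rot: [0.176, -3.134, -0.0]
wrist_force: [-7.1, -3.4, 0.2]
width: 0.0511
grip_force: 3.3
```

```bash
python3 chk.py
```

```text
t 13.00 local x -137.3 y 111.1 z 106.1 F local [-7.5  -2.59  0.25] w 0.0511
side theta 3.041 155
t 13.05 local x -137.4 y 111.1 z 105.8 F local [-5.86 -2.86 -0.04] w 0.0513
```

Emit:
arm_command:
  steps:
    - [[0.01,0,0.15],0]
    - [[0.02,0,0.3],0]
    - [[0.03,0,0.45],0]
    - [[0.03,0,0.6],0]
    - [[0.03,0,0.75],0]
    - [[0.03,0,0.9],0]
    - [[0.03,0,1.05],0]
    - [[0.03,0,1.2],0]

```text
clock: 13.72
tool_pos: [0.4716, 0.0098, 0.0939]
tool_rot: [0.176, -3.133, -0.0]
wrist_force: [-7.1, -3.1, -1.1]
width: 0.0509
grip_force: 3.5
```

```bash
python3 chk.py
```

```text
t 13.72 local x -137.9 y 111.1 z 93.9 F local [-7.37 -2.24 -1.09] w 0.0509
side theta 3.118 137
t 13.77 local x -137.9 y 111.1 z 93.6 F local [-6.29 -3.13 -1.61] w 0.051
```

Emit:
arm_command:
  steps:
    - [[0,0,0.08],0]
    - [[0,0,0.16],0]
    - [[0,0,0.24],0]
    - [[0,0,0.32],0]
    - [[0,0,0.4],0]
    - [[0,0,0.48],0]
    - [[0,0,0.56],0]
    - [[0,0,0.6],0]

```text
clock: 14.43
tool_pos: [0.4717, 0.0097, 0.0885]
tool_rot: [0.176, -3.133, -0.0]
wrist_force: [-9.7, -3.9, 6.3]
width: 0.0512
grip_force: 5.0
```

```bash
python3 chk.py
```

```text
t 14.43 local x -137.8 y 111.1 z 88.5 F local [-10.12  -2.72   6.33] w 0.0512
side theta 3.138 127
t 14.48 local x -137.8 y 111.0 z 88.6 F local [-10.49  -1.78   4.66] w 0.0513
```

The upward reaction shows the cover is on its stop. I back away forward, then rise.

Emit:
arm_command:
  steps:
    - [[0.1,0,0],0]
    - [[0.3,0,0],0]
    - [[1,0,0],0]
    - [[2,0,0],0]
    - [[3,0,0],0]
    - [[3,0,-3],0]
    - [[3,0,-6],0]
    - [[3,0,-9],0]
  fingers: -1

```text
clock: 15.15
tool_pos: [0.443, 0.0069, 0.18]
tool_rot: [-0.176, 3.136, 0.002]
wrist_force: [0.6, -0.7, -0.2]
width: -0.0003
grip_force: 0.0
```

```bash
python3 chk.py
python3 - <<'E'
from h import *
p,d=grab_frame('top'); cv2.imwrite('pics/t7.png',cv2.resize(p[90:230,230:400],None,fx=4,fy=4,interpolation=cv2.INTER_CUBIC))
T=cloud('top',d); P=T.reshape(-1,3)
Q=P[(abs(P[:,0]-.63)<.2)&(abs(P[:,1]+.08)<.2)&(P[:,2]>.05)&(P[:,2]<.1)]
print('rectT',cv2.minAreaRect(Q[:,:2].astype(np.float32)))
print(find('read_key_top','top'))
c,s=np.cos(PSI),np.sin(PSI); L=(P[:,:2]-O)@np.array([[c,-s],[s,c]])*1000; z=P[:,2]*1000
for a in(-120,-90,-60,-30,-0):
    m=(abs(L[:,0]-a)<6)&(abs(L[:,1]-63)<22); print(a,np.median(z[m]).round(1))
gol(-58,-98,150)
E
```

```text
t 15.15 local x -166.6 y 111.7 z 180.0 F local [ 0.48 -0.75 -0.19] w -0.0003
side theta 3.137 136
t 15.20 local x -162.6 y 110.3 z 186.9 F local [ 4.64 -0.48  4.55] w 0.0001
rectT ((0.6225636601448059, -0.08285771310329437), (0.2267516553401947, 0.28062960505485535), 6.836542129516602)
[]
-120 nan
-90 106.1
-60 105.8
-30 106.1
0 104.9
t 15.3 pos [0.4457 0.0063 0.182 ] yang 1.683 shift cm [-10.67 -20.81   3.33] twist None tilt [ 0.0078 -0.0011 -1.    ]
  return _methods._mean(a, axis=axis, dtype=dtype,
  ret = ret.dtype.type(ret / rcount)
```

View pics/t7.png

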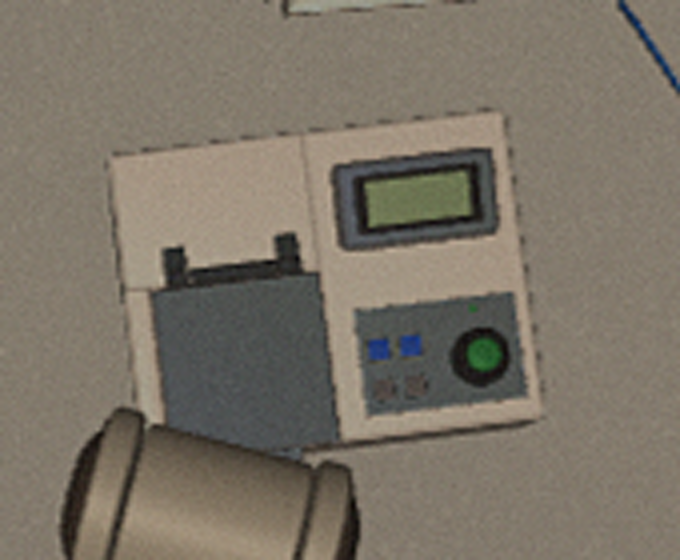

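The top crop shows the cover lying shut over the compartment (245,365), the case where it was, and the key at (485,353). Now I go to the key.

Emit:
arm_command:
  steps:
    - [[-10.7,-20.8,0],0]
    - [[-10.7,-20.8,0],0]
    - [[-10.7,-20.8,0],0]
    - [[-10.7,-20.8,0],0]
    - [[-10.7,-20.8,0],0]
    - [[-10.7,-20.8,0],0]
    - [[-10.7,-20.8,0],0]
    - [[-10.7,-20.8,0],0]

```text
clock: 15.97
tool_pos: [0.5726, -0.1887, 0.1772]
tool_rot: [0.174, -3.135, -0.003]
wrist_force: [-0.5, -0.1, 0.5]
width: 0.0001
grip_force: 0.0
```

Run:
```python
from h import *
where()
W1=np.load('wrist1.npy').reshape(-1,3); k=loc(-58,-98); r=np.hypot(*(W1[:,:2]-np.array([.576,-.1900])).T)*1000
for a,b in((0,6),(6,11),(13,16),(16,19),(22,26)):
    m=(r>=a)&(r<b)&(W1[:,2]<.13); print(a,b,np.percentile(W1[m,2],[10,50,90]).round(4),m.sum())
p,d=grab_frame('wrist'); cv2.imwrite('pics/w8.png',p); np.save('wrist8',cloud('wrist',d))
C=np.load('wrist8.npy').reshape(-1,3); b,g,rr=[p[...,i].astype(int).ravel() for i in range(3)]
m=(g>rr+30)&(g>b+15)&(abs(C[:,2]-.106)<.012); print('green',m.sum(),np.median(C[m],0),C[m].min(0),C[m].max(0))
print(find('read_key_top','wrist')); where(); gol(-58,-98,125)
```

```text
t 15.97 local x -60.7 y -97.8 z 177.2 F local [-0.48 -0.01  0.47] w 0.0001
0 6 [0.1089 0.1098 0.1106] 38
6 11 [0.1069 0.1094 0.1104] 107
13 16 [0.0994 0.1007 0.1016] 69
16 19 [0.096  0.1003 0.1014] 134
22 26 [0.0887 0.0897 0.091 ] 146
green 832 [ 0.57456603 -0.18735645  0.10944696] [ 0.56375582 -0.19855186  0.09954726] [ 0.58912399 -0.17619102  0.11144289]
[(0.93, array([ 0.5745, -0.1915,  0.1088])), (0.52, array([ 0.5356, -0.0773,  0.0907]))]
t 16.07 local x -61.0 y -96.1 z 177.8 F local [0.23 0.47 0.  ] w -0.0
t 16.07 pos [ 0.5722 -0.187   0.1778] yang 1.683 shift cm [-0.31 -0.2   5.28] twist None tilt [-0.0018  0.0018 -1.    ]
```

View pics/w8.png

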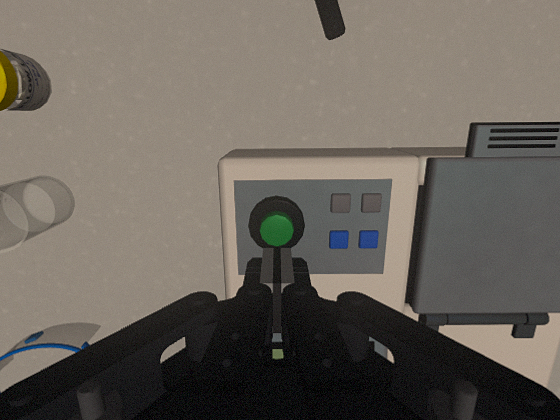

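Wrist view: the key is at (277,228) right ahead of the closed tips at (277,255), and the cover on the right is shut. I go down to just above the key.

Emit:
arm_command:
  steps:
    - [[-0.25,-0.1,2],0]
    - [[-0.25,-0.1,4],0]
    - [[-0.25,-0.1,5.2],0]
    - [[-0.25,-0.1,5.5],0]
    - [[-0.25,-0.1,5.5],0]

```text
clock: 16.48
tool_pos: [0.5746, -0.1876, 0.1231]
tool_rot: [0.177, -3.134, -0.003]
wrist_force: [0.7, 0.3, 0.2]
width: 0.0001
grip_force: 0.0
```

Emit:
arm_command:
  steps:
    - [[0,0,0.15],0]
    - [[0,0,0.3],0]
    - [[0,0,0.45],0]
    - [[0,0,0.6],0]

```text
clock: 16.82
tool_pos: [0.5764, -0.1893, 0.1193]
tool_rot: [-0.176, 3.135, -0.002]
wrist_force: [0.9, 1.0, 2.5]
width: -0.0
grip_force: 1.3
```

Emit:
arm_command:
  steps:
    - [[0,0,0.1],0]
    - [[0,0,0.2],0]
    - [[0,0,0.3],0]
    - [[0,0,0.3],0]

```text
clock: 17.15
tool_pos: [0.5764, -0.1893, 0.117]
tool_rot: [-0.176, 3.135, -0.001]
wrist_force: [-0.9, 1.1, 9.3]
width: 0.0003
grip_force: 4.5
```

Emit:
arm_command:
  steps:
    - [[0,0,0.1],0]
    - [[0,0,0.1],0]
    - [[0,0,0.1],0]

```text
clock: 17.4
tool_pos: [0.5765, -0.1893, 0.1168]
tool_rot: [-0.176, 3.135, -0.002]
wrist_force: [-4.4, 3.4, 14.3]
width: 0.0001
grip_force: 7.0
```

```bash
python3 -c "
from h import *
where()"
```

```text
t 17.40 local x -56.9 y -98.9 z 116.8 F local [-3.95  3.84 14.27] w 0.0001
```

Emit:
arm_command:
  steps:
    - [[0,0,0],0]
    - [[0,0,0],0]

```text
clock: 17.57
tool_pos: [0.5765, -0.1893, 0.1168]
tool_rot: [-0.176, 3.135, -0.002]
wrist_force: [-3.3, 3.2, 14.1]
width: 0.0003
grip_force: 7.0
```

Emit:
arm_command:
  steps:
    - [[0,0,-0.42],0]
    - [[0,0,-0.42],0]
    - [[0,0,-0.42],0]

```text
clock: 17.82
tool_pos: [0.5763, -0.1893, 0.1189]
tool_rot: [-0.176, 3.135, -0.002]
wrist_force: [0.6, -0.5, 1.5]
width: -0.0002
grip_force: 1.4
```

Emit:
arm_command:
  steps:
    - [[0,0,-0.2],0]
    - [[0,0,-0.2],0]
    - [[0,0,-0.2],0]

```text
clock: 18.07
tool_pos: [0.5756, -0.1891, 0.1202]
tool_rot: [0.176, -3.136, 0.0]
wrist_force: [1.7, -0.5, 1.3]
width: 0.0003
grip_force: 1.0
```

Emit:
arm_command:
  steps:
    - [[0,0,-0.15],0]
    - [[0,0,-0.15],0]
    - [[0,0,-0.15],0]

```text
clock: 18.32
tool_pos: [0.5752, -0.1889, 0.1215]
tool_rot: [0.176, -3.136, -0.0]
wrist_force: [0.6, 0.3, 1.9]
width: 0.0002
grip_force: 0.7
```

The force falls off linearly with height and reaches 4 N at the level where the key stopped, so the key was pressed all the way down. I withdraw.

Emit:
arm_command:
  steps:
    - [[0,0,-1],0]
    - [[0,0,-4],0]
    - [[0,0,-8],0]
    - [[4,0,-12],0]
    - [[8,0,-14],0]
    - [[10,0,-14],0]
    - [[10,0,-14],0]
    - [[10,0,-14],0]

```text
clock: 18.98
tool_pos: [0.4753, -0.2003, 0.263]
tool_rot: [-0.174, 3.136, -0.001]
wrist_force: [1.3, -0.0, 0.2]
width: -0.0002
grip_force: 0.0
```

Run:
```python
from h import *
where()
p,d=grab_frame('top'); q,e=grab_frame('side'); cv2.imwrite('pics/t9.png',np.hstack([cv2.resize(p[90:290,90:460],(400,420)),cv2.resize(q[150:360,170:370],(400,420))]))
P=cloud('top',d).reshape(-1,3)
Q=P[(abs(P[:,0]-.63)<.2)&(abs(P[:,1]+.08)<.2)&(P[:,2]>.05)&(P[:,2]<.1)]
print('rectT',cv2.minAreaRect(Q[:,:2].astype(np.float32)))
c,s=np.cos(PSI),np.sin(PSI); L=(P[:,:2]-O)@np.array([[c,-s],[s,c]])*1000
for a in(-115,-90,-30): m=(abs(L[:,0]-a)<6)&(abs(L[:,1]-63)<22)&(P[:,2]<.13); print(a,np.median(P[m,2]).round(4))
for n in('jar_a','jar_1','beaker_a','marker_black'): print(n,find(n,'top'))
where()
```

```text
t 18.98 local x -158.7 y -97.9 z 263.0 F local [ 1.26 -0.16  0.19] w -0.0002
rectT ((0.614987850189209, -0.08384516835212708), (0.2425222545862198, 0.28084900975227356), 6.781157970428467)
-115 0.1014
-90 0.1061
-30 0.106
jar_a [(0.85, array([0.5794, 0.4514, 0.0596])), (0.72, array([0.5728, 0.3956, 0.0567])), (0.63, array([0.5346, 0.3564, 0.0594]))]
jar_1 [(0.85, array([0.5794, 0.4514, 0.0596])), (0.72, array([0.5728, 0.3956, 0.0567])), (0.63, array([0.5346, 0.3564, 0.0594]))]
beaker_a [(0.71, array([ 0.6114, -0.4164,  0.0308]))]
marker_black [(0.45, array([0.5334, 0.3599, 0.0605]))]
t 19.28 local x -157.3 y -97.6 z 261.1 F local [ 0.17  0.14 -0.2 ] w -0.0
```

View pics/t9.png

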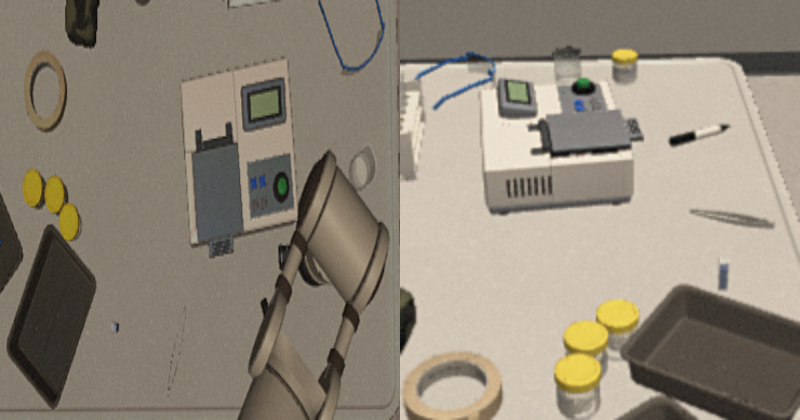

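The last picture shows the cover shut and level (215,195 from above), the green key up, and every bystander where it was. I hand it in.

```bash
python3 -c "
from bench import job_done
print(job_done())"
```

```text
the job is handed in; nothing more can be done
None
```

The cover was caught on a finger and lowered fully shut without dropping, then the green key was pressed fully down and let go; the instrument and bystanders stayed put, though the tab was lightly pinched between the two fingers (about 2.6 N) for under half a second during the catch. The job is handed in; no verdict came back.

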